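# Seat a sprung pointer gauge in its stand and hold it drawn to its mark

## Task

Lay the square-tube pointer gauge in the two raised forks of its stand, with the pointer over the stand's nose and the cross-bar just outside the rear fork, and let go of it. Then draw the sprung pointer out by its black finger grip until the raised ring on the rod stands at the tube's mouth (60 mm out), and finish while still holding it there, with the tube seated in both forks. Leave the bearing post, the rubber foot and the tape roll where they are.

Things in the scene. Friction and masses are not known exactly. Their poses are not given: they have to be found in the camera images.
- stand: Grey stand, fixed on the red mat. Origin: centre of its base on the bench, z up; x along the seat towards the nose (roughly to the robot's right). Base 12 mm high, 62 mm wide, x -80 to +85 mm, then a 24 mm wide nose to x +135. Two open-topped forks 12 mm thick, centred at x -45 (rear) and +45 (front): 78 mm free between. Seats 60 mm above the bench.
- rear_fork (a point): Centre of the rear fork's seat, at x -45, z 60 mm of the stand. Both forks are alike: the seat is 24 mm wide between upright prongs up to z 73 mm, which then flare outward up to z 85 mm (about 42 mm wide inside, 52 mm outside).
- gauge: Loose sprung pointer gauge, 0.25 kg give or take, lying flat on the bare black bench right of the mat, pointer roughly to the robot's right. Origin: centre of the underside of its aluminium tube; x along the tube towards the pointer, z up. Tube 20 mm square, x -80 to +80 mm. Seated, the origin is 60 mm above the bench.
- crossbar (a point): Centre of the tube's cross-bar (14 mm along the tube, 46 mm wide, 20 mm high), 65 mm behind the gauge's origin. It goes outside (behind) the rear fork and stops the tube being pulled through. With gauge and stand origins in line it has 7 mm to go; in the pull the tube slides forward until it bears.
- pointer (a joint): How far the pointer is drawn out of the tube, in m: 0 = fully in (at rest), 0.060 = the ring mark at the mouth, 0.085 = end stop, past the mark. A spring pulls it in: 2.4 N at 0, about 7 N at 0.060; it returns if let go.
- grip (a point): Centre of the black ribbed finger grip on the pointer rod: 30 mm long along the rod, 14 mm wide, 18 mm high. It lies on the rod's line, 10 mm above the tube's underside; at rest 125 mm ahead of the gauge's origin. The bare rod between tube and grip is 8 mm thick, 30 mm long at rest. Moves with the pointer; x as the gauge's.
- tip (a point): Tip of the tapered pointer, 40 mm beyond the centre of the finger grip. Moves with the pointer.
- mouth (a point): Centre of the tube's mouth, where the rod comes out: 82 mm ahead of the gauge's origin, 10 mm above its underside.
- ring (a point): Centre of the length mark, a raised dark steel ring 11 mm across and 4 mm wide round the rod; inside the tube (out of sight) at rest, 60 mm behind the mouth.
- the_bearing_post: Black knurled bearing post, 36 mm across, 31 mm high, standing on the mat beyond the stand; leave alone. Origin under its centre.
- the_damper_foot: Black stepped rubber foot, 40 mm across, 21 mm high, on the mat beyond the stand; leave alone. Origin under its centre.
- the_tape_roll: Roll of black tape, 63 mm across, 19 mm high, on the mat nearer than the stand; leave alone. Origin under its centre.
There are look-alikes about, which are no part of the job. What is shaped like the gauge but brown is not meant.

How it is judged:
By the outcome, as a careful person would: the job done as asked, in the order asked, and still so for the second after the job is handed in, while the arm keeps its last pose, push and grip.
It also fails if it takes over 48 s, if anything falls off the work surface, if the arm or the gripper's body presses on something with over 40 N, if the wrist force passes 120 N, or if a joint passes its speed limit or range.

## Robot

A 6-joint arm with a two-finger parallel gripper is mounted at the origin on the work surface; the furniture and walls round the work are solid. World frame = base frame: x ahead of the robot, y to its left, z up, the work surface at z = 0. Lengths are in m, angles in rad, forces in N, time in s.
With the tool pointing down it reaches from about 0.3 to 0.95 m from the base axis. Payload 3.1 kg.
Tool frame: the origin (TCP) lies at the centre of the arm's flange, where the gripper is bolted on; the fingertips stand 173 mm ahead of it and the grasp point (between the pads) lies 155 mm ahead of it; z points along the fingers, y is the line along which they close (so a half turn about z gives the same grasp; the last joint's range is limited). The gripper opens to 85 mm and grips with 20 to 120 N. Pads are 22 mm wide; open, the fingers measure 114 mm over their backs; the gripper's body (76 mm by 85 mm) begins 54 mm behind the grasp point. The pads swing forward as they close: fully open they stand 13 mm farther back than shut.
Start: joints at [1.166, 0.308, 1.634, -0, 1.2, -0.07], TCP at [0.205, 0.59, 0.405] pointing down, gripper open.
Joint ranges: [-3.06, 3.06], [-0.79, 1.96], [0.05, 2.63], [-1.19, 4.34], [0.05, 2.64], [-2.94, 2.94]. Speed limits (rad/s): [2.79, 2.79, 3.14, 3.14, 3.14, 3.14].

## Interface

Orientations are given as a rotation vector (axis times angle).
In Python, from plant import manip, cams gives the robot as it stands. The module is installed in compiled form; this text tells all that it offers.
- The arm moves only by the shell command python3 -m creep 'ROWS' [OPENING] [FORCE]. ROWS is JSON, a list of rows, each a list of 4 numbers: the shift along the world's x, y, z in cm, then the turn about the world's z in rad. A call has exactly 8 rows; each row is the pose to reach, as a shift and turn from the pose commanded when the call began; what a row does not reach only later rows make up. A row lasts 1/12 s, in which the tool goes at most 41.7 mm and 7.16 degrees, less where a joint would pass 70% of its speed; a pose out of reach is approached as far as the arm can. A call with a gripper value outside its range is refused whole. OPENING is the opening, from 0 (shut) to 1 (fully open), set as the call begins (- or left out, the last holds). The fingers move at their own pace and stop on an object; FORCE is the grip in N (left out, the last holds). Time passes only in rows, so rows that repeat a pose let the fingers close, or fill a call up. It gives the time, the measured TCP pose, the force, the opening and the grip force at its end, in the units of the state.
- manip.get_state(): the state, without advancing time (a new reading comes with each control period).
- cams.grab_frame(name): name is "scene" or "top"; returns a dict with "pixels" (384x512x3 uint8, blue, green, red), "fovy" (degrees; the focal length in pixels is half the picture's height over the tangent of half this angle, whatever the lens; pixels are square), "cx", "cy" (the principal point, pixels), "view" (4x4, takes a point from world to camera coordinates). Camera axes: x right, y down, z forward; pixel columns grow to the right and rows downward; lengths in m; the calibration is good to about 2 mm. A picture is of the moment at which its call begins. There is no depth.
- manip.job_done(): hands the job in; it is judged then, once.
The state is a dict: "time": time; "qpos": joint angles; "dq": joint speeds; "joint_efforts": joint torques, N m; "position": TCP position; "orientation": TCP orientation; "force": force on the tool from outside, world axes, zero at the start; "ft_torque": the same for the moment, N m; "width": finger opening in m; "grip_force": force on a finger pad.
Only numpy, scipy, OpenCV 4.12 (cv2) and the standard library are available. Lean on these libraries where they do the work, as an engineer would, in place of code of your own. Each camera call takes 0.05 s, during which the arm holds its last target. There are 200 camera calls.

## Working session

There is one attempt and no reset: what is moved stays moved. The work goes in short steps, Python scripts to look and compute and a shell command to move; the robot and the scene stay as the last step left them, time stands still between calls to the robot, and variables do not carry over. Pictures are saved under pics/ and viewed, at most 11 in all, crops included, and the job is handed in when it is done.

```bash
mkdir -p pics
cat > h.py <<'E'
from plant import manip, cams
import cv2, numpy as np
def grab(n,f=None):
    d=cams.grab_frame(n)
    if f: cv2.imwrite('pics/'+f,d['pixels'])
    return d
def K(d):
    f=192/np.tan(np.radians(d['fovy'])/2)
    return f
def unproj(d,u,v,z):
    f=K(d); V=np.array(d['view']); R=V[:3,:3]; t=V[:3,3]
    c=-R.T@t; r=R.T@np.array([(u-d['cx'])/f,(v-d['cy'])/f,1])
    return c+r*(z-c[2])/r[2]
def proj(d,p):
    f=K(d); V=np.array(d['view']); q=V[:3,:3]@np.array(p)+V[:3,3]
    return np.array([f*q[0]/q[2]+d['cx'],f*q[1]/q[2]+d['cy']])
E
python3 - <<'E'
from h import *
import pickle
o={}
for n in('scene','top'):
    d=grab(n,n+'0.png');o[n]=d
    V=np.array(d['view']);print(n,d['fovy'],d['cx'],d['cy'],-V[:3,:3].T@V[:3,3],V[:3,:3].round(2).tolist())
    cv2.imwrite(f'pics/{n}0b.png',cv2.resize(d['pixels'],(800,600),interpolation=cv2.INTER_CUBIC))
pickle.dump(o,open('o.pkl','wb'))
print(manip.get_state())
E
```

```text
scene 48.812822267430036 270.32186139171375 185.4649037548946 [1.20126578 0.11785151 0.89266011] [[-0.18, 0.98, 0.01], [0.78, 0.15, -0.61], [-0.6, -0.1, -0.79]]
top 49.971193611195666 258.71936957581977 192.1476609859236 [0.52920039 0.01006457 1.1415591 ] [[0.02, -1.0, -0.01], [-1.0, -0.02, -0.06], [0.06, 0.01, -1.0]]
{'time': 0.1, 'qpos': array([ 1.16629790e+00,  3.08911786e-01,  1.63506401e+00, -3.98367384e-06,
        1.19975393e+00, -6.96726280e-02]), 'dq': array([-0.00027318, -0.00081202, -0.00060795,  0.00033186,  0.00250085,
       -0.0007417 ]), 'joint_efforts': array([-1.21039178e-03, -4.16410124e+01, -2.77643216e+01, -1.84228938e-04,
        4.05362676e-03,  5.66761955e-06]), 'position': array([0.20523255, 0.58992549, 0.40356312]), 'orientation': array([-0.52340424, -3.0971779 ,  0.00326385]), 'force': array([ 0.53077542,  0.26865836, -0.15570472]), 'ft_torque': array([-0.02916818, -0.01928396,  0.01892086]), 'grip_force': 0.0, 'width': 0.08537081534058015}
```

View pics/scene0b.png

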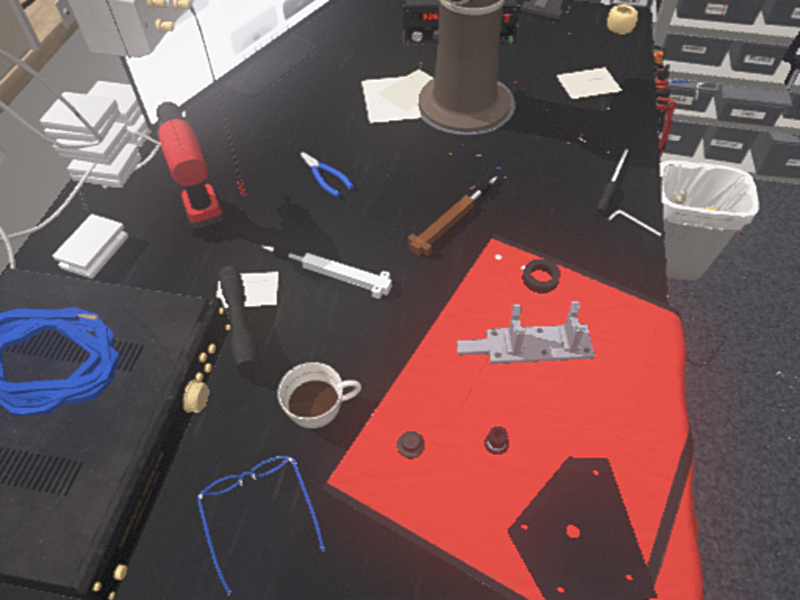

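View pics/top0b.png

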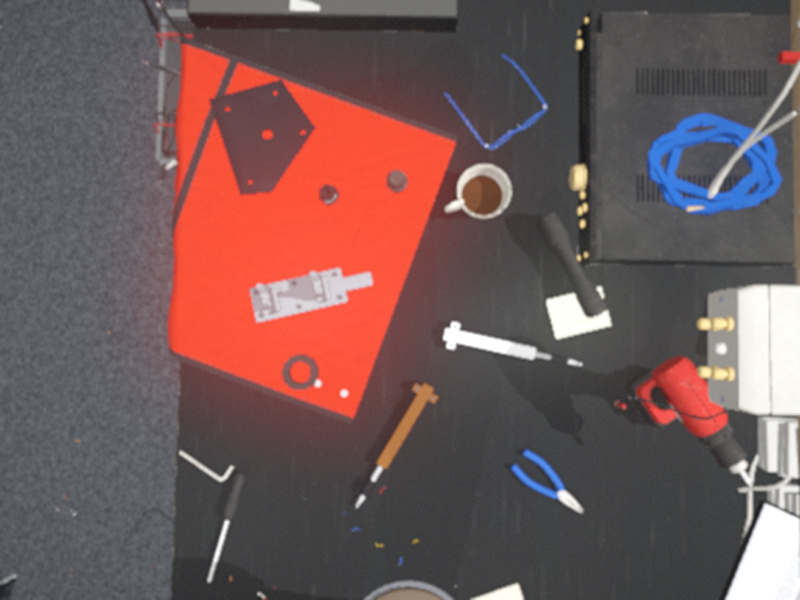

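The overview shows the white gauge (top view about 450–580, 330–365), the stand (250–372, 265–322), and the brown decoy nearer the robot. I'll zoom in to measure them.

Run:
```python
from h import *
import pickle
o=pickle.load(open('o.pkl','rb'))
def crop(n,u,v,w,h):
    return cv2.resize(o[n]['pixels'][v:v+h,u:u+w],(400,300),interpolation=cv2.INTER_CUBIC)
a=crop('top',280,190,100,75);b=crop('top',150,150,100,75)
c=crop('scene',160,145,100,75);e=crop('scene',285,180,100,75)
cv2.imwrite('pics/z.png',np.vstack([np.hstack([a,b]),np.hstack([c,e])]))
```

```text
(no output)
```

View pics/z.png

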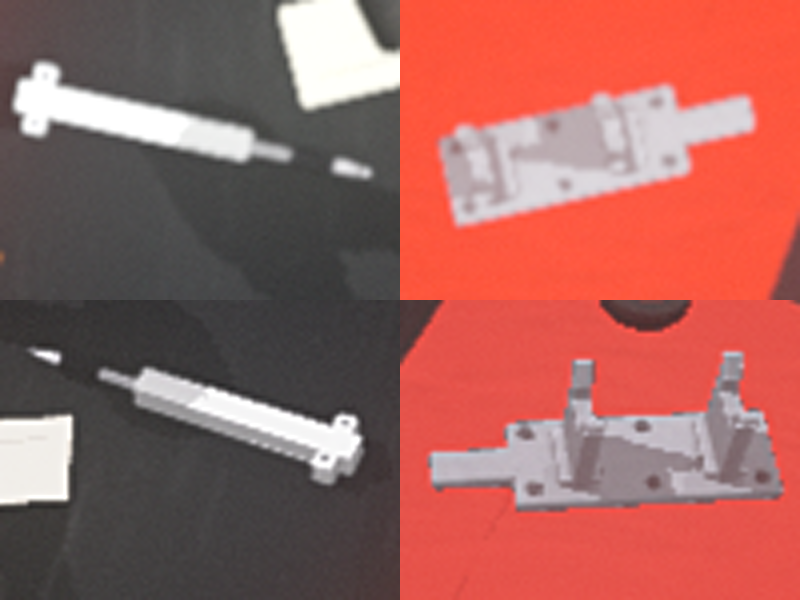

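```bash
cat > fit.py <<'E'
from h import *
from scipy.optimize import least_squares
def fit(obs,o,x0,z0=0):
    # obs: (cam, u,v (full px), local xyz) ; pose x,y,yaw
    def res(p,full=False):
        c,s=np.cos(p[2]),np.sin(p[2]); r=[]
        for n,u,v,(a,b,z) in obs:
            q=proj(o[n],[p[0]+c*a-s*b,p[1]+s*a+c*b,z+z0]); r+= [q[0]-u,q[1]-v]
        return np.array(r)
    s=least_squares(res,x0,loss='soft_l1')
    return s.x,res(s.x).reshape(-1,2).round(1)
E
python3 - <<'E'
from fit import *
import pickle
o=pickle.load(open('o.pkl','rb'))
def mk(n,u0,v0,l,su=0,sv=0): return [(n,u0+(u-su+.5)/4-.5,v0+(v-sv+.5)/4-.5,p) for u,v,p in l]
g=mk('top',280,190,[(252,130,(.08,.01,.02)),(247,160,(.08,-.01,.02)),(38,62,(-.072,.023,.02)),(60,67,(-.058,.023,.02)),(23,133,(-.072,-.023,.02)),(46,136,(-.058,-.023,.02)),(372,173,(.165,0,.01))])
g2=mk('scene',160,145,[(147,368,(.08,-.01,.02)),(137,385,(.08,.01,.02)),(135,404,(.08,.01,0)),(335,415,(-.058,-.023,.02)),(357,418,(-.072,-.023,.02)),(313,478,(-.058,.023,0)),(335,484,(-.072,.023,0)),(30,350,(.165,0,.01))],0,300)
s=mk('top',150,150,[(438,140,(-.08,.031,.012)),(458,226,(-.08,-.031,.012)),(675,86,(.085,.031,.012)),(690,172,(.085,-.031,.012)),(752,97,(.135,.012,.012)),(755,128,(.135,-.012,.012))],400)
s2=mk('scene',285,180,[(430,452,(.135,-.012,.012)),(430,480,(.135,.012,.012)),(508,424,(.085,-.031,.012)),(515,502,(.085,.031,.012)),(782,490,(-.08,.031,.012)),(762,412,(-.08,-.031,.012)),(583,360,(.045,-.026,.085)),(732,353,(-.045,-.026,.085))],400,300)
for nm,l in(('g',g),('g2',g2),('gall',g+g2),('s',s),('s2',s2),('sall',s+s2)):
    x,r=fit(l,o,[.45,-.15 if nm[0]=='g' else .13,-1.6]);print(nm,x.round(4),r.tolist())
E
```

```text
g [ 0.5231 -0.1328 -1.7685] [[0.5, 0.3], [0.2, -0.0], [0.2, 0.5], [-0.3, 0.4], [0.3, -0.7], [-0.4, -0.3], [-0.5, -0.2]]
g2 [ 0.5202 -0.1299 -1.7704] [[-0.3, -0.7], [-1.3, 0.3], [0.2, 0.3], [1.2, -1.1], [0.5, -0.3], [-0.1, 0.5], [-0.7, 0.6], [0.3, 0.0]]
gall [ 0.5218 -0.1313 -1.7707] [[-0.1, 0.8], [-0.4, 0.5], [-0.3, 0.9], [-0.8, 0.8], [-0.2, -0.3], [-0.9, 0.1], [-1.1, 0.3], [-1.0, -0.3], [-2.0, 0.7], [-0.4, 0.7], [0.5, -0.7], [-0.1, 0.1], [-0.7, 0.9], [-1.3, 1.0], [-0.3, 0.4]]
s [ 0.6012  0.2062 -1.3261] [[0.2, -0.3], [-0.1, 0.1], [-0.6, -0.2], [0.6, 0.2], [-0.6, -0.3], [0.5, 0.4]]
s2 [ 0.6028  0.2091 -1.3391] [[-0.6, -0.5], [0.2, 0.7], [-1.0, -0.6], [0.2, 1.0], [0.6, 1.2], [0.4, -0.2], [-0.1, -0.9], [0.1, -0.6]]
sall [ 0.6019  0.2081 -1.333 ] [[-0.5, -0.8], [-0.9, -0.3], [-1.2, -0.3], [-0.2, 0.1], [-1.2, -0.3], [-0.1, 0.5], [-1.0, -0.5], [-0.1, 0.7], [-1.4, -0.8], [-0.1, 0.9], [0.2, 0.7], [-0.1, -0.7], [-0.6, -1.1], [-0.4, -1.0]]
```

```bash
python3 -m creep '[[31.7,-72.1,0,-1.435],[31.7,-72.1,0,-1.435],[31.7,-72.1,0,-1.435],[31.7,-72.1,0,-1.435],[31.7,-72.1,0,-1.435],[31.7,-72.1,0,-1.435],[31.7,-72.1,0,-1.435],[31.7,-72.1,0,-1.435]]' 1 40
```

```text
time: 0.77
position: [0.3395, 0.2832, 0.4043]
orientation: [1.951, 2.462, -0.001]
force: [1.1, 0.7, -0.3]
width: 0.0854
grip_force: 0.0
```

```bash
python3 -m creep '[[18.2,-41.5,-10,-0.43],[18.2,-41.5,-10,-0.43],[18.2,-41.5,-10,-0.43],[18.2,-41.5,-10,-0.43],[18.2,-41.5,-10,-0.43],[18.2,-41.5,-10,-0.43],[18.2,-41.5,-10,-0.43],[18.2,-41.5,-10,-0.43]]'
python3 -m creep '[[5,-11,-2.6,0],[5,-11,-2.6,0],[5,-11,-2.6,0],[5,-11,-2.6,0],[5,-11,-2.6,0],[5,-11,-2.6,0],[5,-11,-2.6,0],[5,-11,-2.6,0]]'
python3 - <<'E'
from h import *
s=manip.get_state();a=s['orientation'];print(s['position'],a, -0.0+np.arctan2(*(a[:2]/np.linalg.norm(a[:2]))[[0,1]]))
from scipy.spatial.transform import Rotation as R
M=R.from_rotvec(a).as_matrix();print(M.round(4),np.arctan2(M[1,1],M[0,1]))
E
```

```text
time: 1.43
position: [0.4704, -0.015, 0.3322]
orientation: [-2.426, -1.995, -0.0]
force: [0.3, 0.9, -0.0]
width: 0.0853
grip_force: 0.0
time: 2.1
position: [0.5198, -0.1216, 0.307]
orientation: [-2.424, -1.998, -0.0]
force: [-0.5, 0.4, 0.3]
width: 0.0855
grip_force: 0.0
[ 0.51979998 -0.12159016  0.30703024] [-2.42413342e+00 -1.99774428e+00 -1.82498130e-05] -2.260064533297418
[[ 1.911e-01  9.816e-01 -2.000e-04]
 [ 9.816e-01 -1.911e-01  3.000e-04]
 [ 2.000e-04 -3.000e-04 -1.000e+00]] -0.19225988336362843
```

```bash
python3 -m creep '[[0.2,-1,-4,-0.007],[0.2,-1,-8,-0.007],[0.2,-1,-11,-0.007],[0.2,-1,-12.8,-0.007],[0.2,-1,-12.8,-0.007],[0.2,-1,-12.8,-0.007],[0.2,-1,-12.8,-0.007],[0.2,-1,-12.8,-0.007]]'
python3 -m creep '[[0,0,0,0],[0,0,0,0],[0,0,0,0],[0,0,0,0],[0,0,0,0],[0,0,0,0],[0,0,0,0],[0,0,0,0]]' 0 50
python3 -m creep '[[0,0,2,0],[0,0,4,0],[0,0,6,0],[0,0,8,0],[0,0,10,0],[0,0,10,0],[0,0,10,0],[0,0,10,0]]'
```

```text
time: 2.77
position: [0.5236, -0.1329, 0.1811]
orientation: [2.429, 1.986, 0.004]
force: [-0.3, 0.4, 0.9]
width: 0.0856
grip_force: 0.0
time: 3.43
position: [0.5224, -0.133, 0.1792]
orientation: [2.433, 1.987, 0.0]
force: [-1.3, 0.9, 4.5]
width: 0.0186
grip_force: 50.7
time: 4.1
position: [0.5214, -0.1327, 0.2772]
orientation: [-2.431, -1.986, 0.002]
force: [-0.5, 0.2, -3.8]
width: 0.0188
grip_force: 49.9
```

```bash
python3 -m creep '[[0.5,3,3,0.06],[1.5,7,4,0.13],[2.5,11,5,0.2],[3.5,15,5,0.27],[4.5,19,5,0.34],[5.5,23,5,0.4],[6.5,27,5,0.437],[7.4,30.5,5,0.437]]'
python3 -m creep '[[0.5,2,0,0],[0.8,3.1,0,0],[0.8,3.1,0,0],[0.8,3.1,0,0],[0.8,3.1,0,0],[0.8,3.1,0,0],[0.8,3.1,0,0],[0.8,3.1,0,0]]'
python3 - <<'E'
from h import *
import pickle
from scipy.spatial.transform import Rotation as R
s=manip.get_state();M=R.from_rotvec(s['orientation']).as_matrix();print(s['position'],np.arctan2(M[1,1],M[0,1]),M[:,2])
o={n:grab(n) for n in('scene','top')};o['p']=s['position'];pickle.dump(o,open('o2.pkl','wb'))
p=s['position'];ims=[]
for n in('top','scene'):
    u,v=proj(o[n],p-[0,0,.15]).astype(int);print(n,u-60,v-45)
    ims.append(cv2.resize(o[n]['pixels'][v-45:v+45,u-60:u+60],(400,300),interpolation=cv2.INTER_CUBIC))
cv2.imwrite('pics/z2.png',np.hstack(ims))
E
```

```text
time: 4.77
position: [0.5955, 0.1745, 0.3259]
orientation: [-1.94, -2.467, 0.005]
force: [1.3, 0.5, -3.2]
width: 0.0185
grip_force: 49.9
time: 5.43
position: [0.6043, 0.2018, 0.329]
orientation: [1.947, 2.466, -0.0]
force: [0.6, -0.3, -3.4]
width: 0.0185
grip_force: 49.9
[0.60430542 0.20175271 0.32900552] 0.23423286332909396 [-1.40947107e-05 -1.58478558e-04 -9.99999987e-01]
top 119 137
scene 294 131
```

View pics/z2.png

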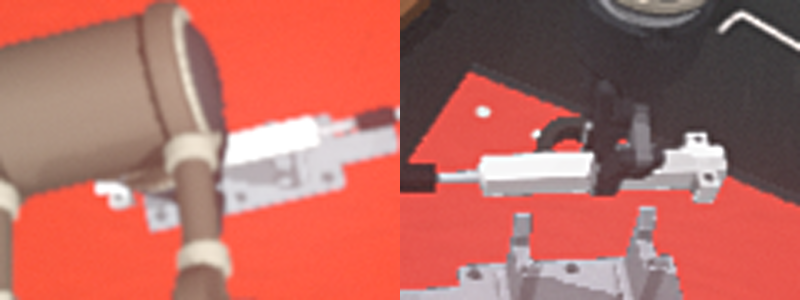

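The tube hangs level over the stand and looks aligned with it. In the scene view the cross-bar is at the right and the forks are directly below. I'll check this with numbers.

Run:
```python
from fit import *
import pickle
o=pickle.load(open('o2.pkl','rb'))
def mk(n,u0,v0,l,su,k=10/3): return [(n,u0+(u-su+.5)/k-.5,v0+(v+.5)/k-.5,p) for u,v,p in l]
g=mk('scene',294,131,[(482,153,(.08,-.01,.02)),(482,166,(.08,.01,.02)),(482,192,(.08,.01,0)),(692,136,(-.058,-.023,.02)),(706,135,(-.072,-.023,.02)),(697,198,(-.058,.023,0)),(716,202,(-.072,.023,0)),(725,175,(-.08,.01,.01))],400)
t=mk('top',119,137,[(316,116,(.08,.01,.02)),(322,143,(.08,-.01,.02))],0)
st=mk('scene',294,131,[(521,213,(.045,-.026,.085)),(647,208,(-.045,-.026,.085))],400)
def rel(x,s):
    c,q=np.cos(s[2]),np.sin(s[2]);d=x[:2]-s[:2];return (c*d[0]+q*d[1])*1e3,(-q*d[0]+c*d[1])*1e3,x[2]-s[2]
S2=np.array([.6028,.2091,-1.3391]);S=np.array([.6019,.2078,-1.333])
for l,s in((g,S2),(g+t,S)):
    x,r=fit(l,o,[.6,.2,-1.33],.150);print(x.round(4),np.round(rel(x,s),3),r.tolist())
for n,u,v,p in st: print(u,v,[proj(o['scene'],[s[0]+np.cos(s[2])*p[0]-np.sin(s[2])*p[1],s[1]+np.sin(s[2])*p[0]+np.cos(s[2])*p[1],p[2]]).round(1) for s in(S,S2)])
```

```text
[ 0.6001  0.2052 -1.3634] [ 3.186 -3.519 -0.024] [[0.2, -1.2], [1.1, 2.1], [0.2, -0.2], [-1.5, -1.8], [0.5, -1.6], [-1.1, 1.6], [-0.4, 0.3], [0.4, 0.8]]
[ 0.6021  0.2045 -1.3469] [ 3.204 -0.607 -0.014] [[-0.2, -0.1], [0.9, 3.2], [-0.1, 1.0], [-2.1, -1.5], [-0.1, -1.4], [-1.3, 1.9], [-0.7, 0.5], [0.0, 1.0], [-1.8, 1.5], [-2.0, 1.7]]
329.95 194.55 [array([329.7, 193.5]), array([330.2, 193.8])]
367.75 193.05 [array([367.1, 191.9]), array([367.7, 192.3])]
```

```bash
python3 -m creep '[[0,0,-2,0],[0,0,-4,0],[0,0,-5.5,0],[0,0,-6.5,0],[0,0,-7,0],[0,0,-7.5,0],[0,0,-7.5,0],[0,0,-7.5,0]]'
python3 -m creep '[[0,0,-0.3,0],[0,0,-0.6,0],[0,0,-0.9,0],[0,0,-1.2,0],[0,0,-1.3,0],[0,0,-1.4,0],[0,0,-1.4,0],[0,0,-1.4,0]]'
python3 -c "
from h import *
s=manip.get_state();print(s['position'],s['force'],s['ft_torque'])"
```

```text
time: 6.2
position: [0.6047, 0.2031, 0.2545]
orientation: [1.944, 2.467, 0.001]
force: [-0.6, 0.4, -2.7]
width: 0.0184
grip_force: 49.9
time: 6.87
position: [0.6058, 0.2036, 0.2512]
orientation: [1.942, 2.468, 0.001]
force: [-17.9, -5.5, 41.6]
width: 0.0188
grip_force: 55.5
[0.60582965 0.20357356 0.2512172 ] [-17.91521646  -5.54690582  41.58444376] [-0.80645558  2.80809485  0.1632202 ]
```

```bash
python3 -m creep '[[0,0,0.8,0],[0,0,1.4,0],[-0.2,-0.05,1.4,0],[-0.35,-0.08,1.4,0],[-0.35,-0.08,1.0,0],[-0.35,-0.08,0.6,0],[-0.35,-0.08,0.4,0],[-0.35,-0.08,0.4,0]]'
python3 -c "
from h import *
s=manip.get_state();print(s['position'],s['force'],s['ft_torque'])"
```

```text
time: 7.53
position: [0.6012, 0.2023, 0.2426]
orientation: [1.943, 2.467, 0.001]
force: [3.7, 0.7, -2.7]
width: 0.0182
grip_force: 50.0
[0.60117719 0.20234082 0.24255306] [ 3.73881023  0.71283145 -2.68610482] [ 0.16973673 -0.52473209  0.16848238]
```

```bash
python3 -m creep '[[0.05,0,-0.1,0],[0.05,0,-0.2,0],[0.05,0,-0.25,0],[0.05,0,-0.3,0],[0.05,0,-0.35,0],[0.05,0,-0.4,0],[0.05,0,-0.4,0],[0.05,0,-0.4,0]]'
python3 -c "
from h import *
s=manip.get_state();print(s['position'],s['force'],s['ft_torque'])
d=grab('scene');o=proj(d,[.61,.2,.08]).astype(int);print(o)
cv2.imwrite('pics/z3.png',cv2.resize(d['pixels'][o[1]-45:o[1]+45,o[0]-60:o[0]+60],(800,600),interpolation=cv2.INTER_CUBIC))"
```

```text
time: 8.2
position: [0.6015, 0.2021, 0.2405]
orientation: [1.944, 2.467, 0.0]
force: [0.9, -2.0, 4.1]
width: 0.0185
grip_force: 50.9
[0.60146389 0.20206442 0.24045006] [ 0.9204012  -2.03998665  4.1450375 ] [ 0.05147251 -0.12197542  0.05559034]
[346 205]
```

View pics/z3.png

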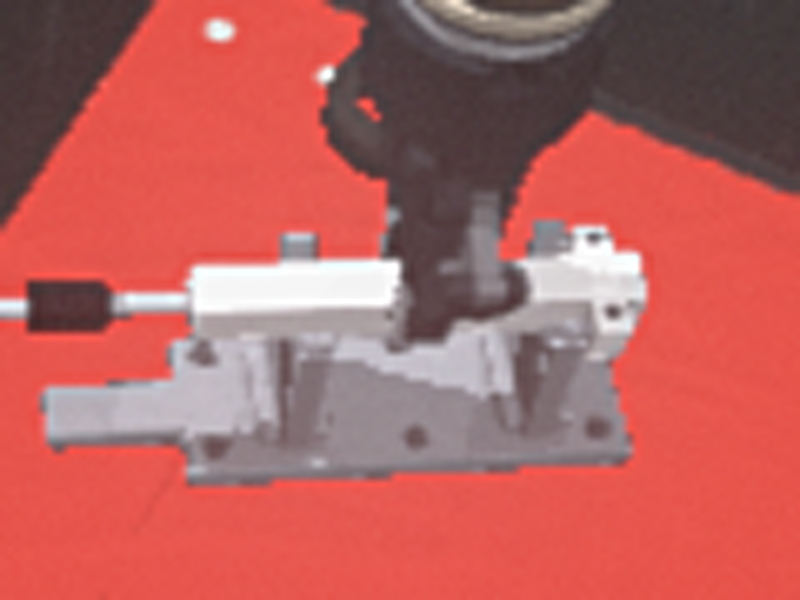

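Run:
```python
from h import *
import pickle
o=pickle.load(open('o.pkl','rb'))['scene']
s=(.6024,.2085,-1.336)
def W(p): c,q=np.cos(s[2]),np.sin(s[2]);return [s[0]+c*p[0]-q*p[1],s[1]+q*p[0]+c*p[1],p[2]]
for p in[(.045,-.026,.085),(.045,.026,.085),(.045,.021,.085),(.045,.012,.073),(.045,.012,.06),(.045,-.012,.06),(-.045,-.026,.085),(-.045,.026,.085),(.08,.01,.06),(.08,.01,.08),(.08,-.01,.08),(-.072,.023,.06),(-.072,.023,.08),(.045,.017,.012)]:
    q=proj(o,W(p));print(p,'z3',((q-[286,160])*20/3).round(),'crop0',((q-[285,180])*4+[400,300]).round())
```

```text
(0.045, -0.026, 0.085) z3 [293. 224.] crop0 [580. 355.]
(0.045, 0.026, 0.085) z3 [315. 346.] crop0 [593. 427.]
(0.045, 0.021, 0.085) z3 [313. 334.] crop0 [592. 420.]
(0.045, 0.012, 0.073) z3 [304. 332.] crop0 [587. 419.]
(0.045, 0.012, 0.06) z3 [300. 352.] crop0 [584. 431.]
(0.045, -0.012, 0.06) z3 [290. 297.] crop0 [578. 398.]
(-0.045, -0.026, 0.085) z3 [543. 214.] crop0 [730. 348.]
(-0.045, 0.026, 0.085) z3 [572. 334.] crop0 [747. 421.]
(0.08, 0.01, 0.06) z3 [201. 352.] crop0 [525. 431.]
(0.08, 0.01, 0.08) z3 [207. 320.] crop0 [528. 412.]
(0.08, -0.01, 0.08) z3 [200. 273.] crop0 [524. 384.]
(-0.072, 0.023, 0.06) z3 [632. 364.] crop0 [783. 438.]
(-0.072, 0.023, 0.08) z3 [644. 332.] crop0 [791. 419.]
(0.045, 0.017, 0.012) z3 [286. 436.] crop0 [576. 482.]
```

The tube sits about 12–17 px higher in this crop than a seated tube should: its lower edge is at about 335 and I predicted 352. So it may be riding on the flare. I'll check from the top view.

Run:
```python
from h import *
d=grab('top');o=proj(d,[.61,.15,.08]).astype(int);print(o)
cv2.imwrite('pics/z4.png',cv2.resize(d['pixels'][o[1]-36:o[1]+36,o[0]-48:o[0]+48],(800,600),interpolation=cv2.INTER_CUBIC))
s=(.6015,.2065,-1.330)
def W(p): c,q=np.cos(s[2]),np.sin(s[2]);return [s[0]+c*p[0]-q*p[1],s[1]+q*p[0]+c*p[1],p[2]]
for p in[(.08,.01,.08),(.08,-.01,.08),(-.072,.023,.08),(-.072,-.023,.08),(.045,.026,.085),(.045,-.026,.085),(.135,.012,.012),(.135,-.012,.012)]:
    print(p,((proj(d,W(p))-o+[48,36])*25/3).round())
```

```text
[207 184]
(0.08, 0.01, 0.08) [465. 236.]
(0.08, -0.01, 0.08) [479. 299.]
(-0.072, 0.023, 0.08) [-22. 303.]
(-0.072, -0.023, 0.08) [  9. 447.]
(0.045, 0.026, 0.085) [342. 209.]
(0.045, -0.026, 0.085) [378. 373.]
(0.135, 0.012, 0.012) [649. 214.]
(0.135, -0.012, 0.012) [665. 284.]
```

View pics/z4.png

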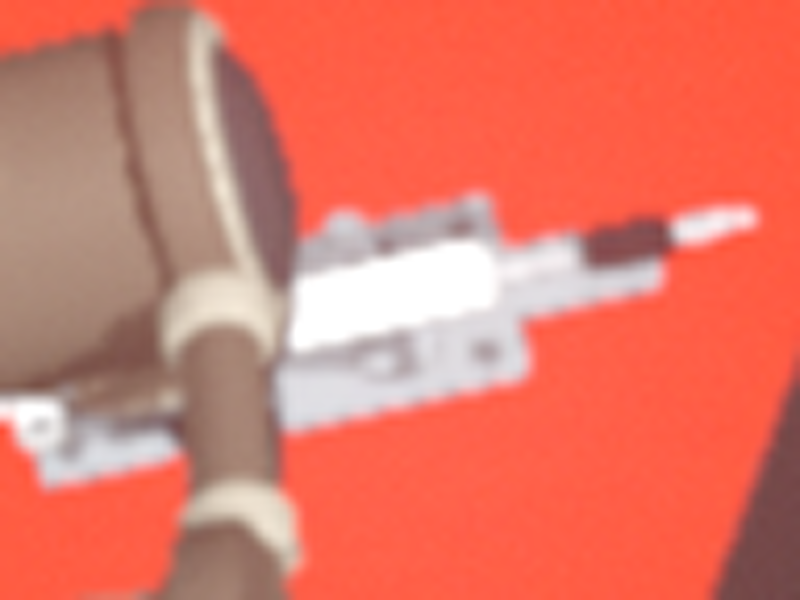

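```bash
python3 -m creep '[[0,0,0.3,0],[0.1,0.02,0.3,0],[0.15,0.03,0.3,0],[0.15,0.03,0.1,0],[0.15,0.03,-0.1,0],[0.15,0.03,-0.2,0],[0.15,0.03,-0.3,0],[0.15,0.03,-0.3,0]]'
python3 -c "
from h import *
s=manip.get_state();print(s['position'],s['force'],s['ft_torque'])"
```

```text
time: 8.97
position: [0.6026, 0.2022, 0.239]
orientation: [-1.943, -2.467, 0.004]
force: [-4.7, -4.7, 12.8]
width: 0.0184
grip_force: 52.0
[0.60257464 0.20221446 0.23901547] [-4.65683822 -4.69984873 12.78909447] [-0.16413454  0.88276193  0.14625568]
```

```bash
python3 -m creep '[[0,0,0.5,0],[-0.1,0.1,0.8,0],[-0.15,0.27,0.8,0],[-0.15,0.27,0.8,0],[-0.15,0.27,0.5,0],[-0.15,0.27,0.3,0],[-0.15,0.27,0.15,0],[-0.15,0.27,0.15,0]]'
python3 -c "
from h import *
s=manip.get_state();print(s['position'],s['force'],s['ft_torque'])"
python3 -m creep '[[0,0,-0.1,0],[0,0,-0.2,0],[0,0,-0.3,0],[0,0,-0.3,0],[0,0,-0.3,0],[0,0,-0.3,0],[0,0,-0.3,0],[0,0,-0.3,0]]'
python3 -c "
from h import *
s=manip.get_state();print(s['position'],s['force'],s['ft_torque'])
d=grab('scene');o=[346,205]
cv2.imwrite('pics/z5.png',cv2.resize(d['pixels'][o[1]-45:o[1]+45,o[0]-60:o[0]+60],(800,600),interpolation=cv2.INTER_CUBIC))"
```

```text
time: 9.63
position: [0.6013, 0.2053, 0.2392]
orientation: [-1.944, -2.467, 0.002]
force: [-3.7, -2.1, 5.6]
width: 0.0185
grip_force: 51.2
[0.60127784 0.20527732 0.23921379] [-3.74294115 -2.12427836  5.55399537] [0.18421775 0.53436483 0.09888229]
time: 10.3
position: [0.6014, 0.2053, 0.239]
orientation: [-1.943, -2.467, 0.002]
force: [-7.0, -2.9, 17.0]
width: 0.0184
grip_force: 52.8
[0.6014024  0.20528892 0.23899253] [-6.96259607 -2.94012478 17.00143306] [-0.0748111   1.44727582  0.17812889]
```

```bash
python3 -m creep '[[0,0,0.2,0],[0,0,0.25,0],[0,0,0.25,0],[0,0,0.25,0],[0,0,0.25,0],[0,0,0.25,0],[0,0,0.25,0],[0,0,0.25,0]]' 1
python3 -m creep '[[0,0,2,0],[0,0,5,0],[0,0,8,0],[0.3,-1,9,0],[0.8,-4,9,0],[1.8,-8,9,0],[2.9,-12,9,0],[2.9,-12,9,0]]'
python3 -c "
from h import *
import pickle
s=manip.get_state();print(s['position'],s['force'],s['ft_torque'])
ims=[]
o={n:grab(n) for n in('scene','top')};pickle.dump(o,open('o3.pkl','wb'))
for n,c in(('scene',(336,205)),('top',(207,184))):
  ims.append(cv2.resize(o[n]['pixels'][c[1]-36:c[1]+36,c[0]-64:c[0]+64],(800,450),interpolation=cv2.INTER_CUBIC)[75:375])
cv2.imwrite('pics/z6.png',np.vstack(ims))"
```

```text
time: 11.02
position: [0.6012, 0.2052, 0.2375]
orientation: [-1.944, -2.467, 0.001]
force: [0.9, -0.5, -0.2]
width: 0.0853
grip_force: 0.0
time: 11.68
position: [0.6318, 0.0786, 0.3279]
orientation: [1.948, 2.459, -0.003]
force: [-0.4, 0.0, 0.8]
width: 0.0852
grip_force: 0.0
[0.63181927 0.07859209 0.32787943] [-0.37849743  0.01306402  0.76305344] [0.03856792 0.01292172 0.01260605]
```

View pics/z6.png

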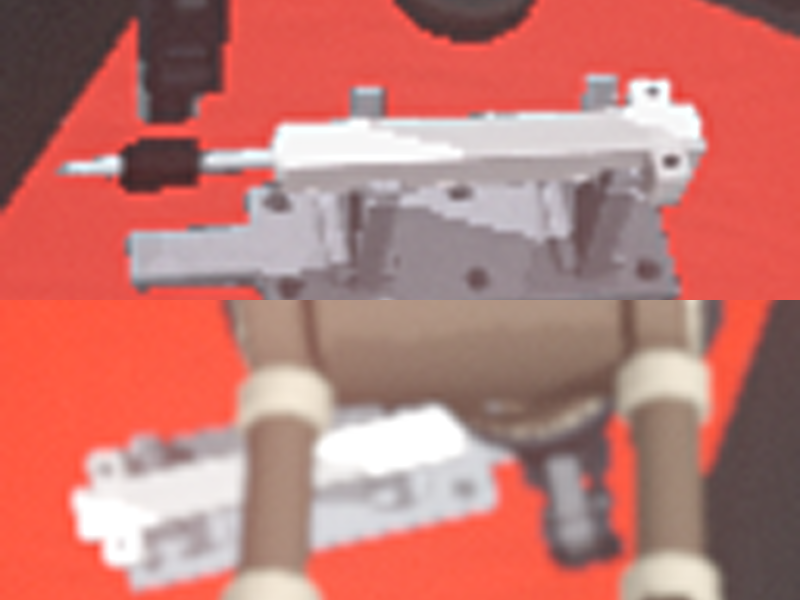

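Run:
```python
from fit import *
import pickle
o=pickle.load(open('o3.pkl','rb'))
def mk(n,u0,v0,l,sv=0,k=6.25): return [(n,u0+(u+.5)/k-.5,v0+(v-sv+.5)/k-.5,p) for u,v,p in l]
g=mk('scene',272,181,[(277,126,(.08,-.01,.02)),(283,190,(.08,.01,0)),(630,82,(-.058,-.023,.02)),(668,80,(-.072,-.023,.02)),(650,202,(-.058,.023,0)),(685,205,(-.072,.023,0)),(58,170,(.165,0,.01))])
t=mk('top',143,160,[(447,403,(.08,.01,.02)),(466,445,(.08,-.01,.02)),(88,455,(-.072,.023,.02)),(118,449,(-.058,.023,.02)),(105,563,(-.072,-.023,.02)),(142,560,(-.058,-.023,.02))],300)
# stand refs in same pictures
st=mk('scene',272,181,[(128,235,(.135,-.012,.012)),(135,283,(.135,.012,0)),(248,187,(.085,-.031,.012)),(367,88,(.045,-.026,.085)),(600,76,(-.045,-.026,.085))])
tt=mk('top',143,160,[(135,590,(-.08,-.031,.012)),(495,510,(.085,-.031,.012))],300)
def f4(l,x0):
    def res(p):
        c,s=np.cos(p[2]),np.sin(p[2]);r=[]
        for n,u,v,(a,b,z) in l:
            q=proj(o[n],[p[0]+c*a-s*b,p[1]+s*a+c*b,z+p[3]]);r+=[q[0]-u,q[1]-v]
        return np.array(r)
    s=least_squares(res,x0,loss='soft_l1');return s.x,res(s.x).reshape(-1,2).round(1).tolist()
xg,r=f4(g+t,[.6,.2,-1.33,.06]);print(xg.round(4),r)
xs,r2=f4(st+tt,[.6,.2,-1.33,0]);print(xs.round(4),r2)
c,q=np.cos(xs[2]),np.sin(xs[2]);d=xg[:2]-xs[:2];print('along,lat',c*d[0]+q*d[1],-q*d[0]+c*d[1],xg[2]-xs[2],xg[3]-xs[3])
```

```text
[ 0.6013  0.2079 -1.3249  0.0621] [[-0.1, -0.4], [-0.7, 1.2], [0.1, -0.7], [-0.2, -0.6], [-0.7, 0.8], [-0.4, 0.0], [-0.8, 0.3], [0.0, 0.1], [-1.3, 0.9], [-1.0, 0.1], [-0.5, -0.1], [-0.0, 0.2], [-0.6, -0.6]]
[ 0.6007  0.2099 -1.3353 -0.0047] [[-0.2, -0.5], [-0.7, 2.6], [-0.4, 0.0], [0.1, -0.3], [0.1, 0.1], [-1.3, 0.2], [-0.3, 0.2]]
along,lat 0.002053519058468816 0.0001525763709880225 0.0103466075553722 0.06677088755746724
```

```bash
python3 -m creep '[[0,0.65,-2,0.005],[0,0.65,-5,0.005],[0,0.65,-8,0.005],[0,0.65,-9.5,0.005],[0,0.65,-10.3,0.005],[0,0.65,-10.3,0.005],[0,0.65,-10.3,0.005],[0,0.65,-10.3,0.005]]'
python3 -m creep '[[0,0,0,0],[0,0,0,0],[0,0,0,0],[0,0,0,0],[0,0,0,0],[0,0,0,0],[0,0,0,0],[0,0,0,0]]' 0 60
python3 - <<'E'
from h import *
s=manip.get_state();print(s['position'],s['force'],s['width'])
d=grab('scene');c=(320,205)
cv2.imwrite('pics/z7.png',cv2.resize(d['pixels'][c[1]-36:c[1]+36,c[0]-64:c[0]+64],(800,450),interpolation=cv2.INTER_CUBIC))
E
```

```text
time: 12.45
position: [0.6312, 0.0923, 0.2264]
orientation: [1.936, 2.471, 0.003]
force: [0.1, -0.5, -0.9]
width: 0.0851
grip_force: 0.0
time: 13.12
position: [0.6302, 0.0917, 0.2251]
orientation: [-1.938, -2.472, 0.001]
force: [-0.6, 0.0, 2.1]
width: 0.0131
grip_force: 60.6
[0.6302164  0.09166362 0.22507091] [-0.64864751  0.02734481  2.08222102] 0.01310104111554768
```

View pics/z7.png

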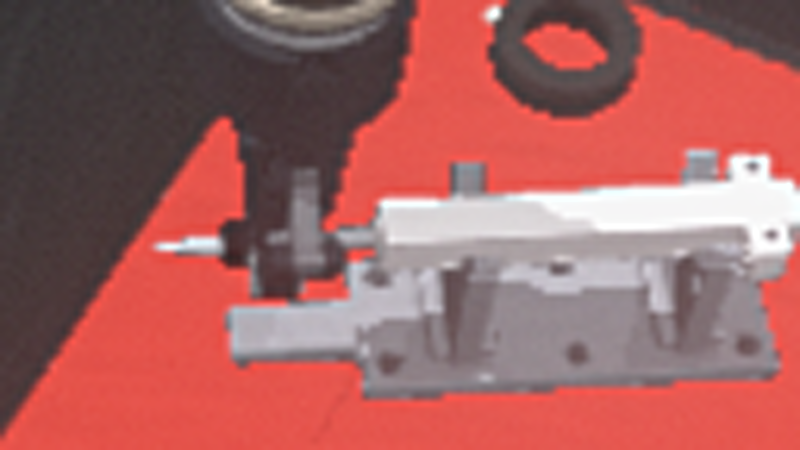

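Grip is held: pads cover about u 255–345, and the grip spans about 222–340. Now pulling along the stand's axis.

```bash
python3 -m creep '[[0.1,-0.4,0,0],[0.19,-0.8,0,0],[0.29,-1.2,0,0],[0.39,-1.6,0,0],[0.48,-2,0,0],[0.58,-2.4,0,0],[0.68,-2.8,0,0],[0.73,-3,0,0]]'
python3 -m creep '[[0.1,-0.4,0,0],[0.19,-0.8,0,0],[0.29,-1.2,0,0],[0.39,-1.6,0,0],[0.48,-2,0,0],[0.58,-2.4,0,0],[0.65,-2.7,0,0],[0.65,-2.7,0,0]]'
python3 - <<'E'
from h import *
s=manip.get_state();p=s['position'];print(p,s['force'],s['width'])
d=p-np.array([.6302,.0917,.2251]);print('along',d[0]*.2356-d[1]*.972,'lat',d[0]*.972+d[1]*.2356)
d=grab('scene');c=(310,205)
cv2.imwrite('pics/z8.png',cv2.resize(d['pixels'][c[1]-36:c[1]+36,c[0]-64:c[0]+64],(800,450),interpolation=cv2.INTER_CUBIC))
E
```

```text
time: 13.83
position: [0.6379, 0.0614, 0.2248]
orientation: [1.939, 2.472, 0.001]
force: [-0.4, 4.3, 0.7]
width: 0.0132
grip_force: 60.5
time: 14.5
position: [0.6443, 0.0348, 0.2247]
orientation: [-1.939, -2.471, -0.002]
force: [-0.6, 7.6, 1.6]
width: 0.013
grip_force: 60.4
[0.644279   0.03480567 0.22472994] [-0.55696644  7.61833673  1.61516116] 0.012954267924037581
along 0.05861830561493677 lat 0.0002804871534766301
```

View pics/z8.png

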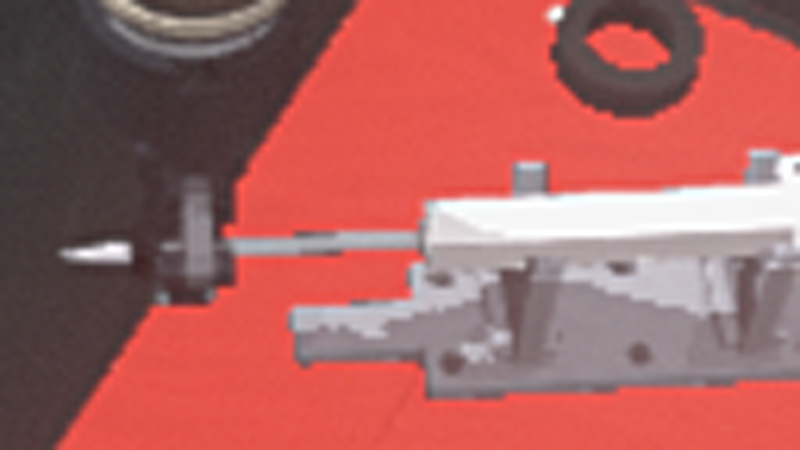

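Estimated extension is about 53.5 mm: the tip is at 62 and the tube end at 425, and the tube slid forward about 5 mm. The ring isn't showing yet, so I'll pull another 5 mm and measure.

```bash
python3 -m creep '[[0.03,-0.1,0,0],[0.05,-0.2,0,0],[0.07,-0.3,0,0],[0.1,-0.4,0,0],[0.12,-0.5,0,0],[0.12,-0.5,0,0],[0.12,-0.5,0,0],[0.12,-0.5,0,0]]'
python3 - <<'E'
from h import *
s=manip.get_state();p=s['position'];print(p,s['force'],s['width'])
d=p-np.array([.6302,.0917,.2251]);print('along',d[0]*.2356-d[1]*.972)
d=grab('scene');e=grab('top')
import pickle;pickle.dump({'scene':d,'top':e},open('o4.pkl','wb'))
a=cv2.resize(d['pixels'][185:217,255:335],(800,320),interpolation=cv2.INTER_CUBIC)
q=proj(e,[.63,.11,.07]).astype(int);print(q)
b=cv2.resize(e['pixels'][q[1]-14:q[1]+14,q[0]-40:q[0]+40],(800,280),interpolation=cv2.INTER_CUBIC)
cv2.imwrite('pics/z9.png',np.vstack([a,b]))
ax=np.array([.2356,-.972,0])
for al in(.160,.165,.170):
  print(al,[proj(d,np.array([.6019,.208,.07])+(.087+x)*ax).round(1).tolist() for x in(0,al-.082)])
E
```

```text
time: 15.22
position: [0.6453, 0.0305, 0.2247]
orientation: [-1.939, -2.471, -0.003]
force: [-0.8, 6.7, 1.0]
width: 0.0129
grip_force: 60.4
[0.64533746 0.03054378 0.22473951] [-0.8262705   6.70109209  1.03103057] 0.012939100266385018
along 0.06301023306641028
[223 176]
0.16 [[313.0, 206.9], [280.0, 208.4]]
0.165 [[313.0, 206.9], [277.9, 208.5]]
0.17 [[313.0, 206.9], [275.8, 208.6]]
```

View pics/z9.png

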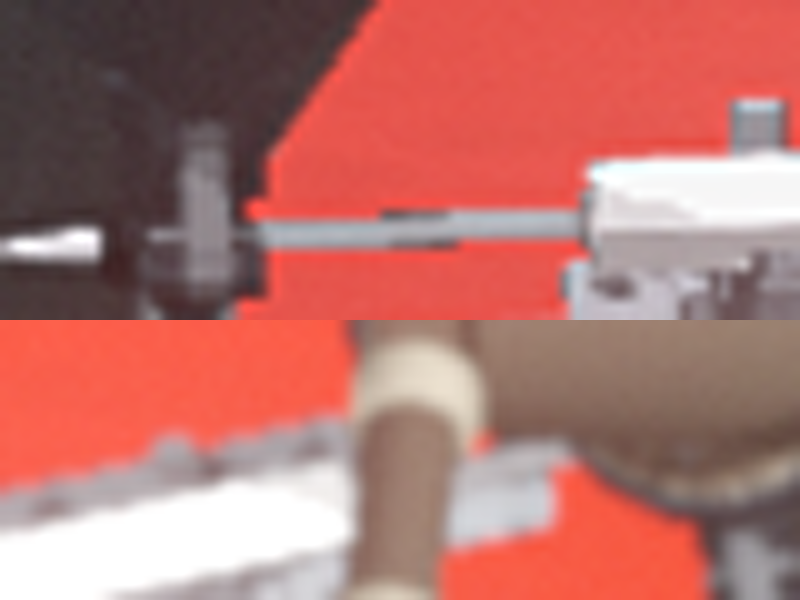

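Run:
```python
from h import *
import pickle
for f in('o3.pkl','o4.pkl'):
    o=pickle.load(open(f,'rb'))['scene'];P=o['pixels']
    u1,u2=((276,286),(309,322)) if f=='o3.pkl' else ((248,262),(306,320))
    print(f)
    for v in range(204,212): print(v,'tip',u1[0],P[v,u1[0]:u1[1],1].tolist(),'tube',u2[0],P[v,u2[0]:u2[1],1].tolist())
o=pickle.load(open('o4.pkl','rb'))['scene']
ax=np.array([.2356,-.972,0])
for x in np.arange(.08,.245,.01): print(round(x,3),proj(o,np.array([.602,.208,.07])+x*ax).round(2).tolist())
```

```text
o3.pkl
204 tip 276 [57, 54, 54, 62, 84, 83, 82, 81, 80, 81] tube 309 [93, 98, 113, 115, 110, 112, 185, 255, 249, 246, 246, 246, 246]
205 tip 276 [52, 54, 60, 78, 83, 82, 79, 77, 76, 73] tube 309 [192, 209, 244, 244, 239, 235, 231, 249, 247, 247, 247, 247, 247]
206 tip 276 [53, 62, 78, 84, 80, 83, 92, 103, 111, 109] tube 309 [232, 232, 231, 231, 228, 227, 221, 236, 247, 250, 250, 251, 251]
207 tip 276 [55, 66, 82, 83, 83, 102, 160, 220, 240, 242] tube 309 [171, 169, 165, 161, 157, 154, 165, 212, 234, 242, 238, 227, 223]
208 tip 276 [63, 86, 86, 85, 92, 130, 151, 180, 179, 192] tube 309 [89, 87, 84, 88, 85, 83, 113, 183, 188, 169, 168, 163, 164]
209 tip 276 [81, 84, 84, 83, 84, 86, 86, 91, 86, 92] tube 309 [79, 79, 77, 79, 78, 79, 109, 170, 174, 161, 159, 159, 159]
210 tip 276 [84, 86, 83, 86, 82, 81, 79, 79, 80, 78] tube 309 [86, 81, 86, 102, 103, 114, 108, 124, 153, 161, 159, 157, 161]
211 tip 276 [80, 82, 83, 81, 84, 85, 83, 84, 84, 83] tube 309 [85, 84, 122, 190, 192, 184, 145, 133, 159, 163, 161, 170, 194]
o4.pkl
204 tip 248 [56, 59, 53, 56, 59, 55, 54, 56, 59, 62, 61, 58, 55, 57]
[... 778 characters left out ...]
 85, 100, 160, 163, 162, 163, 162, 162]
210 tip 248 [55, 57, 56, 57, 61, 72, 112, 137, 150, 173, 177, 185, 177, 178] tube 306 [83, 83, 84, 84, 83, 84, 97, 104, 133, 163, 161, 162, 162, 163]
211 tip 248 [57, 55, 58, 57, 53, 54, 60, 64, 59, 64, 68, 73, 73, 75] tube 306 [87, 86, 86, 87, 88, 124, 188, 182, 148, 164, 163, 162, 164, 161]
0.08 [315.89, 206.8]
0.09 [311.68, 206.98]
0.1 [307.47, 207.17]
0.11 [303.26, 207.36]
0.12 [299.04, 207.55]
0.13 [294.82, 207.74]
0.14 [290.6, 207.93]
0.15 [286.37, 208.12]
0.16 [282.13, 208.31]
0.17 [277.9, 208.5]
0.18 [273.66, 208.69]
0.19 [269.41, 208.88]
0.2 [265.17, 209.07]
0.21 [260.92, 209.26]
0.22 [256.66, 209.45]
0.23 [252.4, 209.64]
0.24 [248.14, 209.83]
```

```bash
python3 -m creep '[[0.03,-0.12,0,0],[0.03,-0.12,0,0],[0.03,-0.12,0,0],[0.03,-0.12,0,0],[0.03,-0.12,0,0],[0.03,-0.12,0,0],[0.03,-0.12,0,0],[0.03,-0.12,0,0]]'
python3 - <<'E'
from h import *
s=manip.get_state();p=s['position'];print(p,s['force'],s['width'])
d=p-np.array([.6302,.0917,.2251]);print('along',d[0]*.2356-d[1]*.972)
P=np.mean([grab('scene')['pixels'].astype(float) for _ in range(4)],0)[:,:,1].round().astype(int)
for v in range(204,212): print(v,P[v,250:260].tolist(),P[v,306:320].tolist())
E
```

```text
time: 15.98
position: [0.6456, 0.0294, 0.2247]
orientation: [-1.938, -2.471, -0.003]
force: [0.6, 8.0, 0.4]
width: 0.0127
grip_force: 60.4
[0.64562138 0.02941207 0.22472832] [0.62713339 7.96169215 0.37261466] 0.012690346901390795
along 0.06417714403561868
204 [55, 55, 54, 56, 57, 57, 58, 60, 58, 56] [82, 82, 80, 83, 83, 83, 97, 143, 186, 223, 221, 232, 249, 248]
205 [55, 56, 56, 54, 54, 56, 59, 62, 56, 55] [94, 96, 95, 96, 96, 94, 97, 126, 180, 222, 216, 215, 234, 250]
206 [55, 57, 55, 54, 55, 56, 57, 59, 56, 52] [175, 177, 177, 179, 176, 174, 154, 140, 198, 222, 219, 217, 217, 222]
207 [56, 56, 54, 54, 53, 51, 50, 50, 50, 58] [184, 183, 182, 180, 178, 177, 163, 138, 204, 222, 220, 218, 218, 218]
208 [54, 55, 54, 57, 70, 72, 89, 106, 116, 137] [150, 150, 148, 146, 148, 146, 139, 120, 181, 167, 167, 164, 160, 162]
209 [55, 54, 58, 86, 145, 166, 216, 253, 250, 241] [88, 89, 88, 88, 88, 86, 84, 102, 161, 163, 162, 162, 163, 162]
210 [57, 55, 60, 90, 137, 151, 181, 181, 187, 180] [84, 84, 84, 85, 83, 84, 99, 103, 135, 163, 163, 162, 162, 161]
211 [58, 56, 54, 56, 64, 64, 70, 65, 67, 70] [85, 86, 87, 84, 88, 121, 190, 181, 148, 164, 162, 160, 164, 162]
```

Pixels at the mouth haven't changed, so the ring isn't clearly out yet. I'll step 2 mm further and watch for it.

```bash
cat > chk.py <<'E'
from h import *
s=manip.get_state();p=s['position'];d=p-np.array([.6302,.0917,.2251]);print('along',d[0]*.2356-d[1]*.972,s['force'])
P=np.mean([grab('scene')['pixels'].astype(float) for _ in range(4)],0)[:,:,1].round().astype(int)
for v in range(203,212): print(v,P[v,250:260].tolist(),P[v,304:318].tolist())
E
python3 -m creep '[[0.05,-0.2,0,0],[0.05,-0.2,0,0],[0.05,-0.2,0,0],[0.05,-0.2,0,0],[0.05,-0.2,0,0],[0.05,-0.2,0,0],[0.05,-0.2,0,0],[0.05,-0.2,0,0]]' >/dev/null; python3 chk.py
python3 -m creep '[[0.05,-0.2,0,0],[0.05,-0.2,0,0],[0.05,-0.2,0,0],[0.05,-0.2,0,0],[0.05,-0.2,0,0],[0.05,-0.2,0,0],[0.05,-0.2,0,0],[0.05,-0.2,0,0]]' >/dev/null; python3 chk.py
```

```text
along 0.06619157176623466 [-0.70351334  7.3695955   1.29386082]
203 [56, 56, 55, 57, 56, 55, 57, 60, 60, 55] [84, 85, 87, 86, 85, 87, 86, 84, 83, 115, 192, 238, 251, 249]
204 [56, 55, 56, 54, 56, 56, 58, 60, 58, 55] [82, 81, 82, 82, 82, 82, 83, 84, 97, 144, 185, 222, 221, 232]
205 [56, 55, 56, 57, 55, 56, 61, 62, 58, 56] [95, 94, 96, 94, 94, 97, 96, 93, 90, 124, 180, 223, 215, 215]
206 [56, 56, 56, 54, 54, 56, 56, 58, 52, 52] [174, 175, 175, 178, 180, 178, 177, 170, 127, 119, 198, 222, 218, 217]
207 [56, 55, 54, 54, 50, 50, 49, 50, 58, 64] [184, 184, 182, 182, 182, 180, 179, 178, 156, 122, 204, 223, 221, 219]
208 [57, 55, 55, 61, 74, 90, 107, 113, 134, 151] [153, 152, 152, 150, 148, 149, 148, 142, 121, 116, 181, 166, 166, 164]
209 [54, 53, 69, 115, 164, 219, 255, 252, 240, 234] [87, 88, 86, 88, 88, 88, 87, 86, 82, 102, 162, 164, 163, 162]
210 [56, 56, 83, 134, 148, 172, 181, 184, 182, 181] [82, 83, 84, 84, 84, 84, 83, 86, 100, 104, 135, 164, 163, 162]
211 [55, 55, 56, 65, 64, 67, 68, 69, 72, 76] [85, 86, 86, 86, 85, 86, 86, 122, 189, 180, 148, 164, 162, 161]
along 0.0682016622535963 
[... 344 characters left out ...]
, 221, 220]
206 [57, 56, 56, 54, 54, 54, 57, 57, 53, 50] [175, 176, 175, 176, 178, 179, 176, 165, 92, 118, 198, 222, 218, 215]
207 [56, 54, 52, 51, 50, 50, 50, 52, 60, 64] [186, 184, 182, 183, 181, 180, 180, 165, 86, 118, 206, 222, 220, 218]
208 [55, 54, 60, 68, 78, 104, 101, 112, 141, 154] [154, 152, 151, 150, 148, 148, 149, 134, 80, 117, 184, 166, 166, 164]
209 [53, 68, 112, 148, 185, 253, 247, 244, 242, 236] [88, 86, 87, 88, 88, 89, 88, 82, 64, 102, 163, 162, 162, 162]
210 [58, 75, 119, 148, 177, 199, 187, 185, 186, 189] [84, 82, 83, 83, 85, 85, 82, 85, 99, 105, 134, 163, 164, 162]
211 [54, 57, 62, 65, 70, 74, 70, 71, 74, 86] [86, 85, 85, 86, 86, 84, 86, 122, 190, 181, 148, 164, 162, 161]
```

```bash
python3 -m creep '[[0.05,-0.2,0,0],[0.05,-0.2,0,0],[0.05,-0.2,0,0],[0.05,-0.2,0,0],[0.05,-0.2,0,0],[0.05,-0.2,0,0],[0.05,-0.2,0,0],[0.05,-0.2,0,0]]' >/dev/null; python3 chk.py | cut -c1-200
```

```text
along 0.07018316830505839 [-0.26187214  6.83964565  0.89430104]
203 [56, 56, 57, 56, 54, 57, 58, 60, 60, 57] [85, 85, 85, 86, 85, 86, 87, 85, 87, 166, 255, 253, 248, 247]
204 [55, 56, 55, 56, 55, 57, 58, 61, 58, 56] [82, 81, 82, 81, 82, 83, 85, 84, 97, 159, 238, 254, 249, 248]
205 [56, 56, 55, 55, 55, 56, 60, 62, 56, 57] [93, 95, 96, 96, 96, 96, 96, 81, 78, 115, 184, 226, 234, 250]
206 [54, 56, 55, 56, 53, 55, 56, 56, 52, 50] [174, 174, 175, 177, 178, 179, 165, 92, 82, 111, 199, 221, 217, 222]
207 [56, 55, 51, 50, 49, 48, 53, 61, 64, 77] [185, 183, 182, 183, 183, 181, 170, 102, 83, 114, 206, 222, 220, 217]
208 [52, 52, 61, 74, 95, 102, 109, 134, 154, 184] [152, 152, 150, 151, 148, 149, 142, 93, 77, 111, 184, 168, 166, 162]
209 [57, 81, 127, 174, 231, 246, 240, 240, 234, 232] [87, 86, 87, 89, 88, 88, 85, 65, 64, 102, 162, 164, 162, 161]
210 [77, 136, 185, 184, 198, 192, 192, 194, 187, 186] [82, 82, 83, 84, 84, 84, 84, 86, 100, 106, 135, 164, 164, 162]
211 [57, 64, 76, 74, 74, 73, 76, 84, 89, 90] [85, 85, 86, 86, 86, 86, 86, 122, 189, 181, 148, 164, 162, 161]
```

The ring's front edge now shows about 4.3 mm beyond the mouth, so extension is about 62.3 mm. I'll ease back 2.2 mm.

```bash
python3 -m creep '[[-0.03,0.1,0,0],[-0.05,0.21,0,0],[-0.05,0.21,0,0],[-0.05,0.21,0,0],[-0.05,0.21,0,0],[-0.05,0.21,0,0],[-0.05,0.21,0,0],[-0.05,0.21,0,0]]'; python3 chk.py
python3 - <<'E'
from h import *
d=grab('scene')
cv2.imwrite('pics/z10.png',cv2.resize(d['pixels'][165:237,246:390],(800,400),interpolation=cv2.INTER_CUBIC))
E
```

```text
time: 19.45
position: [0.6465, 0.0256, 0.2247]
orientation: [-1.938, -2.471, -0.003]
force: [0.4, 7.4, 0.9]
width: 0.013
grip_force: 60.4
along 0.06809217474462048 [0.37250409 7.407697   0.85322347]
203 [55, 56, 54, 55, 55, 56, 57, 60, 59, 56] [86, 86, 85, 87, 86, 86, 87, 84, 83, 140, 243, 254, 249, 248]
204 [54, 56, 56, 56, 56, 55, 58, 61, 58, 57] [82, 82, 82, 82, 81, 82, 82, 82, 98, 147, 222, 255, 251, 249]
205 [54, 55, 57, 55, 56, 58, 58, 63, 57, 55] [92, 95, 95, 95, 96, 96, 96, 93, 86, 120, 180, 226, 222, 220]
206 [56, 55, 55, 55, 54, 54, 56, 57, 55, 50] [176, 174, 175, 177, 178, 177, 176, 163, 90, 117, 198, 221, 217, 216]
207 [54, 55, 52, 54, 50, 50, 48, 52, 61, 65] [184, 183, 183, 182, 181, 179, 180, 165, 86, 118, 206, 222, 220, 218]
208 [54, 53, 61, 69, 78, 105, 102, 111, 141, 152] [153, 151, 150, 151, 148, 148, 147, 135, 80, 115, 182, 168, 166, 162]
209 [55, 69, 112, 150, 186, 254, 248, 244, 241, 233] [87, 88, 88, 88, 88, 86, 88, 82, 63, 102, 162, 164, 162, 163]
210 [56, 74, 118, 147, 176, 198, 186, 184, 184, 182] [82, 83, 82, 84, 84, 83, 82, 85, 99, 105, 135, 164, 163, 162]
211 [55, 56, 60, 64, 70, 73, 70, 72, 72, 84] [85, 88, 86, 85, 86, 85, 86, 121, 189, 180, 148, 164, 162, 161]
```

View pics/z10.png

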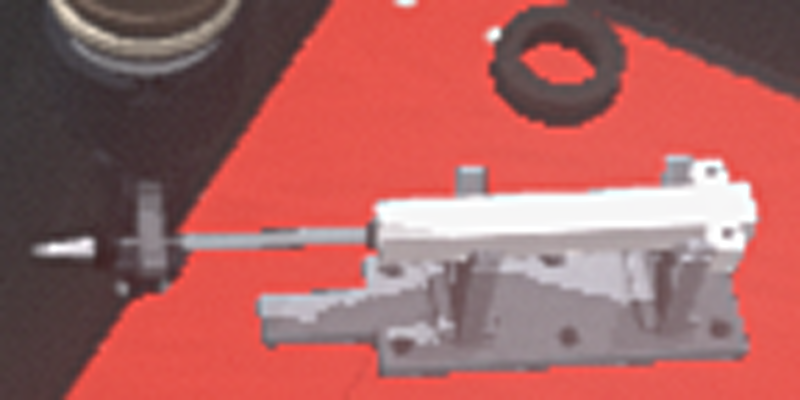

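The dark ring is at the tube's mouth (about 372, 233), the cross-bar bears on the rear fork, and the tube sits in both forks. Handing in.

```bash
python3 -c "
from plant import manip
print(manip.job_done())"
```

```text
the job is handed in; nothing more can be done
None
```

I handed the job in at about 20 s, with the gauge seated in both forks and the gripper holding the pointer with its ring at the tube's mouth. I judged the extension, about 60 mm, from the ring in the camera image. Arm travel less the tube's measured slide suggested about 3–4 mm more. No result came back.

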